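# Clear the clamp dog from the T-slot bed

### The job

Clear the framing bed: slide the brass clamp dog along its T-slot until it comes up against the orange sprung buffer at the open end (do not ram the buffer back), lift it out there and set it down flat, foot down, in the blue tin tray. Do not drop it into the tray, and leave the lantern frame, hammer, glass panel and burnisher where they are.

Things in the scene. Friction and masses are not known exactly. Their poses are not given: they have to be found in the camera images.
- bed: Green and dark steel T-slot bed fixed to the counter, 390 mm long, 110 mm wide. Origin: centre of its underside; x runs along the slot towards the open end, z up. Slot floor 8 mm up, cavity 70 mm wide from 8 to 22 mm up; green lips from 22 to 36 mm up leave a slot 50 mm wide, open above. A grey head clamped on at its +x end carries on the slot (52 mm wide there).
- slot_start (a point): Centre of the slot floor at the closed end wall (wall 36 mm high), at x = -183 mm of the bed.
- slot_end (a point): Centre of the slot floor where the green lips end, x = +30 mm of the bed. The head's lips (37 mm up) go on and stop 3 to 27 mm beyond this point; then a gap without lips 92 mm long, open above and at the sides but for 12 mm high bars 47 mm or more off centre; then the relaxed buffer's face, so 95 to 119 mm beyond this point. The head's place changes and is not reported: feel for it.
- dog: Brass clamp dog, a T-section block 88 mm long (x, along the slot), 29 mm high, 0.2 to 0.37 kg. Foot 64 mm wide (y), 12 mm high, under the lips; stem above it 46 mm wide, 88 mm long. Origin: centre of its underside, 8 mm above the counter at the start. It comes out upward only when wholly in the head's gap, within 4 mm of touching the relaxed buffer.
- dog_rear (a point): Middle of the dog's rear end face (-x side, away from the open end), 20 mm above its underside: push here. At the start 49 mm or more of empty slot lies behind it. The dog slides with 1 to 3 N.
- dog_top (a point): Centre of the dog's top face. In the slot it stands 1 mm above the green lips, so the stem cannot be pinched there; in the head's gap the stem's sides (46 mm apart, 12 to 29 mm above the underside) are free.
- buffer (a joint): Sprung orange buffer plate at the open end, 54 mm wide, 26 mm high. Value: how far it is pushed back along the slot, m; 0 relaxed, 0.014 at its solid stop. It starts to give at 10 N and takes 0.8 N more per mm; it springs back by itself. Pushed back more than 10 mm counts as rammed.
- tray: Blue shallow open tin tray fixed to the counter, 160 x 130 mm outside (x, y), 14 mm high, walls and floor 4 mm thick. Origin: centre of its underside, z up. It stands off to the side of the bed's open end (+y).
- lantern: Hexagonal brass lantern frame, 124 mm across, 196 mm high, standing; origin at the centre of its foot. Leave alone.
- hammer: Chasing hammer with blackened steel head, 240 mm long, lying; handle to its -x. Leave alone.
- panel: Green glass lantern panel 90 x 140 x 4 mm, lying flat; origin at the centre of its underside. Leave alone.
- burnisher: Horn burnisher with wooden handle, 173 mm long, lying along its x. Leave alone.

How it is judged:
On the way, in this order (a step that is already met when the one before it is completed fails the run):
1. the dog, still down in the bed, has been slid to the open end of the slot (x of dog in the frame of bed between 0.076 and 0.13 m and z of dog in the frame of bed below 0.013 m and y of dog in the frame of bed between -0.012 and 0.012 m), for 0.2 s.
2. the dog has been lifted clear out of the bed (height (world z) of dog above 0.045 m), for 0.1 s.
At the end, for the whole second after the job is handed in: The dog lies foot down (within 0.08 rad) on the floor of the tray (its underside within 4 mm of the tray's floor, its centre within 50 mm along and 40 mm across of the tray's centre), released and at rest, the buffer sprung back (x of dog in the frame of tray between -0.05 and 0.05 m and y of dog in the frame of tray between -0.04 and 0.04 m and z of dog in the frame of tray between 0 and 0.008 m and angle between dog's own z axis and vertical below 0.08 rad and linear speed of dog below 0.02 m/s and value of joint buffer below 0.003 m); the robot touches nothing.
It fails at once if the buffer rammed back more than 10 mm (value of joint buffer above 0.01 m).
It fails at once if the dog let go over the tray more than 25 mm above its floor (horizontal distance between dog and tray below 0.12 m and z of dog in the frame of tray above 0.029 m and contact force between the fingers and dog below 0.3 N).
It fails at once if the lantern frame, hammer, glass panel or burnisher moved more than 30 mm (distance of any of hammer, panel, burnisher, lantern from where it was at the start of the episode above 0.03 m).
It also fails if it takes over 51 s, if anything falls off the work surface, if the arm or the gripper's body presses on something with over 40 N, if the wrist force passes 120 N, or if a joint passes its speed limit or range.

### The arm

A 6-joint arm with a two-finger parallel gripper is mounted at the origin on the work surface. World frame = base frame: x ahead of the robot, y to its left, z up, the work surface at z = 0. Lengths are in m, angles in rad, forces in N, time in s.
With the tool pointing down it reaches from about 0.25 to 0.725 m from the base axis. Payload 4 kg.
Tool frame: the origin (TCP) lies where the fingers leave the gripper's body, on its centre line; the fingertips stand 73 mm ahead of it and the grasp point (between the pads) lies 54 mm ahead of it (bot.tip_reach is the z of the fingertips in the tool frame, in m); z points along the fingers, x is the direction in which the jaws open and shut, and the axes are right-handed (so a half turn about z gives the same grasp; the last joint's range is limited). The gripper opens to 85 mm and grips with 20 to 120 N. Pads are 22 mm wide; open, the fingers measure 114 mm over their backs; the gripper's body (76 mm by 85 mm) begins 54 mm behind the grasp point. The pads swing forward as they close: fully open they stand 13 mm farther back than shut.
Start: joints at [-1.234, 0.241, 0.005, 1.335, 0, 1.571], TCP at [0.165, -0.472, 0.304] pointing down, gripper open.
Joint ranges: [-2.72, 2.72], [-1.05, 1.87], [-1.09, 1.28], [-1.99, 2.15], [-1.42, 1.44], [-3.14, 3.14]. Speed limits (rad/s): [2.79, 2.79, 3.14, 3.14, 3.14, 3.14].

### API

Orientations are given as a unit quaternion [x, y, z, w].
In Python, from workcell import bot, vision, job_done gives the robot as it stands.
- The arm moves only by the tool drive_tool, never from a script. Its argument "steps" is one flat list of numbers, 7 for each row, row after row: the shift along the tool's x, y, z in m, then the turn, a rotation vector about the tool's x, y, z in degrees, then the closure, from -1 (fully open) to 1 (shut). A call has 1 to 8 rows; each row shifts and turns the commanded pose from where the row before left it, along the tool's axes as they then stand; what a row does not reach is not made up. A row lasts 1/12 s, in which the tool goes at most 41.7 mm and 7.16 degrees, less where a joint would pass 70% of its speed; a pose out of reach is approached as far as the arm can. A call is refused whole if a number of a shift passes 0.0417 or a number of a turn 7.16, either way. A call with a gripper value outside its range is refused whole. The fingers move at their own pace and stop on an object; the grip force is fixed at half the most. Time passes only in rows, so rows that do not move let the fingers close. It gives the time, the measured TCP pose, the force and the opening at its end, in the units of the state.
- bot.get_obs(): the state, without advancing time (a new reading comes with each control period).
- vision.camera(name): name is "scene" or "top" or "wrist"; returns (picture, depth): 384x512x3 uint8, red, green, blue; 384x512 float32, m along the optical axis (not along the pixel's ray), 0 where there is no reading.
- vision.camera_model(name): a dict with "mtx" (3x3 intrinsics, pixels), "D" ([k1, k2, p1, p2, k3] as OpenCV has them; the pictures are not rectified), "rvec" (rotation vector, rad) and "tvec" (3), from world to camera coordinates, as OpenCV has them. Camera axes: x right, y down, z forward; pixel columns grow to the right and rows downward; lengths in m; the calibration is good to about 2 mm. A picture is of the moment at which its call begins: read the wrist's pose just before it. camera_model takes no time and is no camera call; for the wrist camera it gives the pose at the moment of the call.
- job_done(): hands the job in, once; it reports no verdict.
The state is a dict: "clock": time; "joint_pos": joint angles; "joint_vel": joint speeds; "tau": joint torques, N m; "eef_pos": TCP position; "tool_rot": TCP orientation; "ft_force": force on the tool from outside, world axes, zero at the start; "ft_torque": the same for the moment, N m; "grip_width": finger opening in m.
Only numpy, scipy, OpenCV 4.12 (cv2) and the standard library are available. Lean on these libraries where they do the work, as an engineer would, in place of code of your own. Each camera call takes 0.05 s, during which the arm holds its last target.

## Working session

There is one attempt and no reset: what is moved stays moved. The work goes in short steps, Python scripts to look and compute and a tool call to move; the robot and the scene stay as the last step left them, time stands still between calls to the robot, and variables do not carry over. Pictures are saved under pics/ and viewed, and the job is handed in when it is done.

Besides the shell and the picture viewer there is one more tool, called after ">>>" in YAML: its name, and indented under it one key for each argument. drive_tool: Moves the arm, as the interface text tells. Its arguments: {"type":"object","properties":{"steps":{"type":"array"}},"required":["steps"]}

```bash
ls; mkdir -p pics; python3 - <<'E'
from workcell import bot, vision
import cv2
print(bot.get_obs())
for n in ("scene","top","wrist"):
    m=vision.camera_model(n); print(n,m)
    p,d=vision.camera(n)
    cv2.imwrite(f"pics/{n}0.png",p[:,:,::-1])
    import numpy as np
    np.savez(f"pics/{n}0.npz",p=p,d=d,**m)
E
```

```text
pics
{'clock': 0.0, 'joint_pos': array([-1.23399170e+00,  2.41440945e-01,  3.73435252e-03,  1.33517380e+00,
        1.11328624e-05,  1.57078043e+00]), 'joint_vel': array([ 1.42042462e-03,  1.53194170e-03, -5.76542031e-04, -2.02364840e-05,
        3.28115234e-04, -1.40721467e-04]), 'tau': array([ 3.07790770e-04, -3.72316611e+01,  2.52408618e+01,  1.70207553e-02,
       -1.35262089e-04,  9.04985484e-06]), 'eef_pos': array([ 0.16508494, -0.47146719,  0.30300268]), 'tool_rot': array([ 8.15624452e-01, -5.78580735e-01, -8.46679519e-04, -6.07455358e-04]), 'ft_force': array([-0.47897853, -0.73556508,  0.17488499]), 'ft_torque': array([-0.04126866, -0.02636338, -0.0211856 ]), 'grip_width': 0.08535956086908898}
scene {'mtx': array([[384.43991409,   0.        , 257.77754343],
       [  0.        , 384.43991409, 192.70288965],
       [  0.        ,   0.        ,   1.        ]]), 'D': array([-0.10646551,  0.        ,  0.        ,  0.        ,  0.        ]), 'rvec': array([ 1.90625426,  1.82639091, -0.55587795]), 'tvec': array([-0.02938546, -0.44007322,  1.37559146])}
top {'mtx': array([[354.84975571,   0.        , 253.4121331 ],
       [  0.        , 354.84975571, 195.95553292],
       [  0.        ,   0.        ,   1.        ]]), 'D': array([0.03776234, 0.        , 0.        , 0.        , 0.        ]), 'rvec': array([ 2.03349014, -2.19396128,  0.22082069]), 'tvec': array([0.01909662, 0.60457576, 0.83957166])}
wrist {'mtx': array([[315.32081461,   0.        , 256.21778311],
       [  0.        , 315.32081461, 188.93968749],
       [  0.        ,   0.        ,   1.        ]]), 'D': array([-0.02298634,  0.        ,  0.        ,  0.        ,  0.        ]), 'rvec': array([-2.3595326 ,  1.67387769,  0.25002237]), 'tvec': array([-0.49880272, -0.03821747,  0.37934069])}
```

View pics/top0.png

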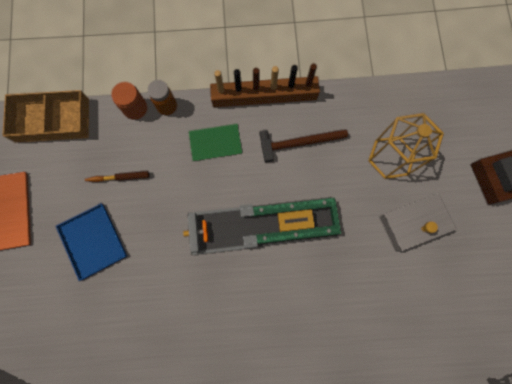

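View pics/scene0.png

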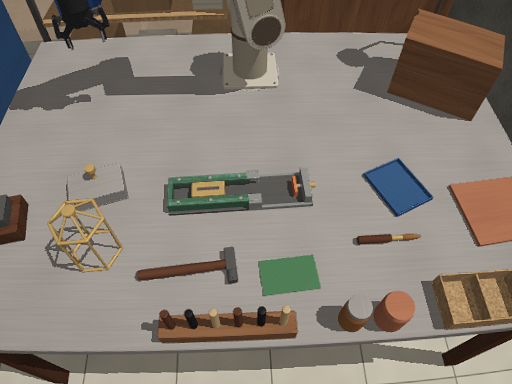

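View pics/wrist0.png

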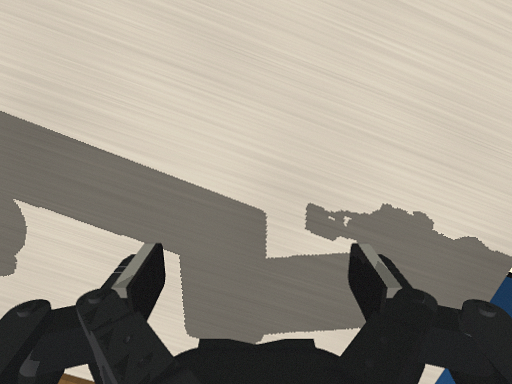

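The top view shows the bed with its closed end at right (340,220), the dog at (296,220), the orange buffer at (205,231) and the tray at (92,242). The scene view agrees. Next I'll measure them.

```bash
cat > h.py <<'E'
import numpy as np, cv2
def load(f):
    z=np.load(f); return z['p'],z['d'],{k:z[k] for k in('mtx','D','rvec','tvec')}
def onplane(uv,m,z):
    uv=np.asarray(uv,float).reshape(-1,1,2)
    n=cv2.undistortPoints(uv,m['mtx'],m['D']).reshape(-1,2)
    R=cv2.Rodrigues(m['rvec'])[0]; c=-R.T@m['tvec']
    d=np.c_[n,np.ones(len(n))]@R
    s=(z-c[2])/d[:,2]
    return c+d*s[:,None]
def mask(p,lo,hi,roi=None):
    h=cv2.cvtColor(p,cv2.COLOR_RGB2HSV)
    k=cv2.inRange(h,lo,hi)
    if roi:
        r=np.zeros_like(k); x0,y0,x1,y1=roi; r[y0:y1,x0:x1]=255; k&=r
    return k
def rect(k,m,z):
    ys,xs=np.nonzero(k)
    cs,_=cv2.findContours(k,cv2.RETR_EXTERNAL,cv2.CHAIN_APPROX_NONE)
    c=max(cs,key=cv2.contourArea).reshape(-1,2)
    P=onplane(c,m,z)[:,:2]
    return cv2.minAreaRect((P*1000).astype(np.float32)),len(c),(xs.mean(),ys.mean()),P
E
python3 - <<'E'
from h import *
for cam,rois in (("top",dict(dog=(270,205,325,235),bed=(235,190,350,250),tray=(50,190,135,290),buf=(196,215,212,245))),("scene",dict(dog=(185,175,230,200),bed=(160,165,262,220),tray=(355,150,440,220),buf=(288,170,302,202)))):
    p,d,m=load(f'pics/{cam}0.npz')
    for n,lo,hi,z in (("dog",(15,120,90),(35,255,255),.037),("bed",(50,80,30),(88,255,255),.036),("tray",(100,120,30),(125,255,255),.014),("buf",(3,150,100),(14,255,255),.034)):
        k=mask(p,lo,hi,rois[n]); k=cv2.morphologyEx(k,cv2.MORPH_CLOSE,np.ones((3,3)))
        r,l,c,P=rect(k,m,z)
        print(cam,n,[np.round(x,1) for x in r],l,np.round(c,1),np.round(cv2.boxPoints(r)).tolist())
E
```

```text
top dog [array([ 538.2, -130.1]), array([47.7, 90.4]), np.float64(2.4)] 101 [295.4 220.1] [[512.0, -86.0], [516.0, -176.0], [564.0, -174.0], [560.0, -84.0]]
top bed [array([ 537.9, -132.7]), array([ 95.5, 213. ]), np.float64(2.3)] 377 [299.7 220.4] [[486.0, -28.0], [494.0, -241.0], [590.0, -237.0], [581.0, -24.0]]
top tray [array([527.8, 401.6]), array([157.7, 130.2]), np.float64(23.9)] 195 [ 90.9 241.6] [[429.0, 429.0], [482.0, 310.0], [626.0, 374.0], [573.0, 493.0]]
top buf [array([529.5, 105.2]), array([54.7, 11.1]), np.float64(2.4)] 45 [204.4 230.6] [[502.0, 110.0], [502.0, 99.0], [557.0, 101.0], [557.0, 112.0]]
scene dog [array([ 542.6, -131.6]), array([47.3, 89.6]), np.float64(2.2)] 90 [207.8 188.9] [[517.0, -88.0], [521.0, -177.0], [568.0, -175.0], [565.0, -86.0]]
scene bed [array([ 551.1, -128.1]), array([107.4, 220.6]), np.float64(2.6)] 386 [205.5 194.1] [[492.0, -20.0], [502.0, -241.0], [610.0, -236.0], [600.0, -15.0]]
scene tray [array([535. , 400.9]), array([161.1, 134.9]), np.float64(23.9)] 152 [397.6 186.6] [[434.0, 430.0], [489.0, 307.0], [636.0, 372.0], [581.0, 495.0]]
scene buf [array([540. , 104.5]), array([10.4, 67.2]), np.float64(89.8)] 44 [294.7 185.5] [[506.0, 99.0], [574.0, 99.0], [574.0, 110.0], [506.0, 110.0]]
```

```bash
python3 - <<'E'
from h import *
p,d,m=load('pics/top0.npz')
cv2.imwrite('pics/topz.png',cv2.resize(p[190:260,175:350,::-1],None,fx=4.5,fy=4.5,interpolation=cv2.INTER_CUBIC))
E
```

```text
(no output)
```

View pics/topz.png

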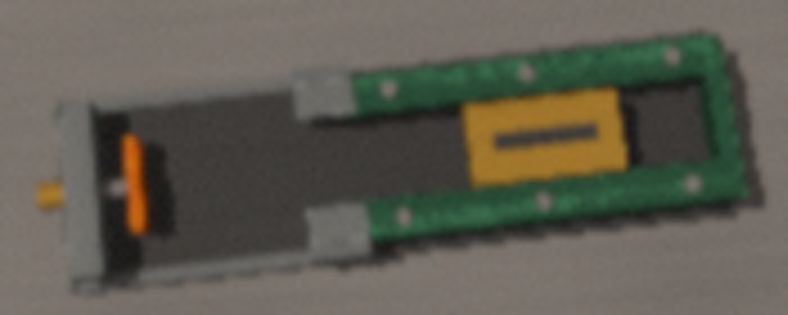

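>>> drive_tool:
  steps: [-0.008,-0.028,0.004,0,0,0,1,-0.008,-0.028,0.004,0,0,0,1,-0.008,-0.028,0.004,0,0,0,1,-0.008,-0.028,0.004,0,0,0,1,-0.008,-0.028,0.004,0,0,0,1,-0.008,-0.028,0.004,0,0,0,1,-0.008,-0.028,0.004,0,0,0,1,-0.008,-0.028,0.004,0,0,0,1]

```text
clock: 0.82
eef_pos: [0.3564, -0.3363, 0.2715]
tool_rot: [0.816, -0.579, -0.0, -0.0]
ft_force: [-0.2, -0.7, 0.4]
grip_width: 0.0001
```

>>> drive_tool:
  steps: [-0.008,-0.028,0.004,0,0,0,1,-0.008,-0.028,0.004,0,0,0,1,-0.008,-0.028,0.004,0,0,0,1,-0.008,-0.028,0.004,0,0,0,1,-0.008,-0.028,0.004,0,0,0,1,-0.008,-0.028,0.004,0,0,0,1,-0.008,-0.028,0.004,0,0,0,1,-0.008,-0.028,0.004,0,0,0,1]

```text
clock: 1.48
eef_pos: [0.5466, -0.202, 0.2392]
tool_rot: [0.816, -0.579, -0.0, 0.0]
ft_force: [-0.0, -1.2, 0.0]
grip_width: -0.0
```

>>> drive_tool:
  steps: [0,0,0,0,0,-7,1,0,0,0,0,0,-7,1,0,0,0,0,0,-7,1,0,0,0,0,0,-7,1,0,0,0,0,0,-7,1,0,0,0,0,0,-7,1,0,0,0,0,0,-7,1,0,0,0,0,0,-7,1]

```text
clock: 2.15
eef_pos: [0.5456, -0.2029, 0.2394]
tool_rot: [0.992, -0.125, -0.001, -0.0]
ft_force: [-0.4, -0.2, 0.1]
grip_width: 0.0001
```

>>> drive_tool:
  steps: [0,0,0,0,0,-7,1,0,0,0,0,0,-7,1,0,0,0,0,0,-3,1,0,0,0,0,0,0,1]

```text
clock: 2.48
eef_pos: [0.5455, -0.203, 0.2394]
tool_rot: [1.0, 0.02, -0.0, -0.0]
ft_force: [-0.6, 0.6, 0.6]
grip_width: 0.0002
```

>>> drive_tool:
  steps: [-0.001,-0.0,0.02,0,0,0,1,-0.001,-0.001,0.02,0,0,0,1,-0.0005,-0.001,0.02,0,0,0,1,0,0,0.015,0,0,0,1,0,0,0,0,0,0,1]

```text
clock: 2.9
eef_pos: [0.5408, -0.2002, 0.161]
tool_rot: [1.0, 0.019, -0.004, -0.001]
ft_force: [0.1, 0.7, -0.8]
grip_width: 0.0003
```

```bash
cat > snap.py <<'E'
import sys
from workcell import bot, vision
import cv2, numpy as np
o=bot.get_obs(); print(o['clock'],o['eef_pos'],o['tool_rot'],o['joint_pos'],o['ft_force'])
tag=sys.argv[1]
for n in sys.argv[2:]:
    m=vision.camera_model(n); p,d=vision.camera(n)
    cv2.imwrite(f"pics/{n}{tag}.png",p[:,:,::-1]); np.savez(f"pics/{n}{tag}.npz",p=p,d=d,**m)
E
python3 snap.py 1 wrist
```

```text
2.9 [ 0.5408445  -0.20023026  0.16097225] [ 0.99980533  0.0193503  -0.0035818  -0.00142559] [-3.54586446e-01  4.91583913e-01 -1.33102311e-02  1.07361227e+00
  3.74033367e-05  1.17750643e+00] [ 0.11590496  0.66522528 -0.83309354]
```

View pics/wrist1.png

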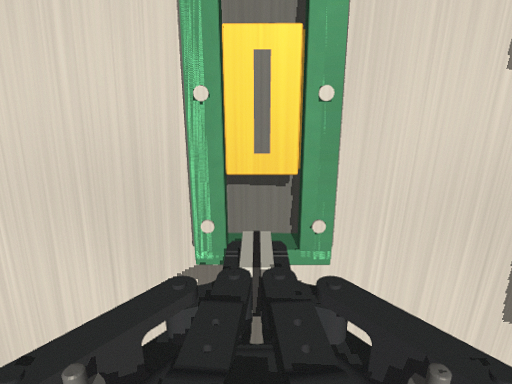

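The closed fingers stand over the slot behind the dog. Its top face spans columns 223-302 and rows 24-174. I'll measure from this picture.

```bash
python3 - <<'E'
from h import *
p,d,m=load('pics/wrist1.npz')
k=mask(p,(15,120,90),(35,255,255)); k=cv2.morphologyEx(k,cv2.MORPH_CLOSE,np.ones((15,15)))
r,l,c,P=rect(k,m,.037); print(r,np.round(cv2.boxPoints(r),1).tolist())
# lips inner edges at z .036
print(np.round(onplane([[225,140],[303,140],[227,200],[299,200]],m,.036)*1000,1))
print(np.round(onplane([[208,227],[319,227],[201,93],[326,93]],m,.036)*1000,1))
print('depth dog', d[100,240], d[100,190],d[210,260])
E
```

```text
((540.4539794921875, -131.59515380859375), (47.195159912109375, 86.94429779052734), 2.229595422744751) [[515.2000122070312, -89.0999984741211], [518.5999755859375, -176.0], [565.7000122070312, -174.10000610351562], [562.2999877929688, -87.19999694824219]]
[[ 518.2 -154.6   36. ]
 [ 566.4 -152.7   36. ]
 [ 519.9 -193.6   36. ]
 [ 566.9 -191.7   36. ]]
[[ 507.4 -213.3   36. ]
 [ 581.8 -210.2   36. ]
 [ 503.6 -127.2   36. ]
 [ 577.8 -124.3   36. ]]
depth dog 0.18804844 0.18903765 0.2380179
```

>>> drive_tool:
  steps: [0,0,0,0,0,0,1,0.0,0,0.01,0,0,0,1]

```text
clock: 3.12
eef_pos: [0.5453, -0.202, 0.1579]
tool_rot: [1.0, 0.02, 0.003, 0.001]
ft_force: [0.8, 0.3, 1.0]
grip_width: -0.0
```

>>> drive_tool:
  steps: [0,0,0.01,0,0,0,1,0,0,0.01,0,0,0,1,0,0,0.01,0,0,0,1,0,0,0,0,0,0,1,0,0,0,0,0,0,1,0,0,0,0,0,0,1]

```text
clock: 3.62
eef_pos: [0.5432, -0.2012, 0.1248]
tool_rot: [1.0, 0.02, -0.0, -0.0]
ft_force: [0.8, -0.3, -0.4]
grip_width: 0.0001
```

>>> drive_tool:
  steps: [0.0005,0,0.008,0,0,0,1,0,0,0.008,0,0,0,1,0,0,0.008,0,0,0,1,0,0,0.006,0,0,0,1,0,0,0.003,0,0,0,1,0,0,0,0,0,0,1]

```text
clock: 4.12
eef_pos: [0.5429, -0.2009, 0.0905]
tool_rot: [1.0, 0.02, -0.001, -0.0]
ft_force: [-0.4, 0.9, 0.7]
grip_width: -0.0001
```

>>> drive_tool:
  steps: [0,-0.005,0,0,0,0,1,0,-0.006,0,0,0,0,1,0,-0.006,0,0,0,0,1,0,-0.008,0,0,0,0,1,0,-0.008,0,0,0,0,1,0,-0.008,0,0,0,0,1,0,-0.008,0,0,0,0,1,0,-0.008,0,0,0,0,1]

```text
clock: 4.78
eef_pos: [0.5416, -0.1435, 0.0923]
tool_rot: [1.0, 0.02, 0.0, 0.0]
ft_force: [0.1, -2.5, 1.6]
grip_width: 0.0003
```

>>> drive_tool:
  steps: [0,-0.008,0,0,0,0,1,0,-0.008,0,0,0,0,1,0,-0.008,0,0,0,0,1,0,-0.008,0,0,0,0,1,0,-0.008,0,0,0,0,1,0,-0.008,0,0,0,0,1,0,-0.008,0,0,0,0,1,0,-0.008,0,0,0,0,1]

```text
clock: 5.45
eef_pos: [0.5387, -0.0794, 0.0918]
tool_rot: [1.0, 0.02, -0.0, -0.0]
ft_force: [0.7, -2.9, 1.9]
grip_width: -0.0
```

>>> drive_tool:
  steps: [0,-0.008,0,0,0,0,1,0,-0.008,0,0,0,0,1,0,-0.008,0,0,0,0,1,0,-0.008,0,0,0,0,1,0,-0.008,0,0,0,0,1,0,-0.007,0,0,0,0,1,0,-0.005,0,0,0,0,1,0,-0.003,0,0,0,0,1]

```text
clock: 6.12
eef_pos: [0.5365, -0.0244, 0.0919]
tool_rot: [1.0, 0.02, -0.0, -0.0]
ft_force: [-0.3, -2.8, 2.4]
grip_width: 0.0003
```

```bash
python3 snap.py 2 wrist
```

```text
6.1167 [ 0.5365143  -0.02444689  0.09186103] [ 9.99792013e-01  2.03939267e-02 -1.18879888e-04 -6.63327856e-05] [-4.55848150e-02  4.98307872e-01 -2.14307819e-01  8.58426625e-01
  1.16700856e-04  1.48442082e+00] [-0.26396025 -2.81306276  2.42321438]
```

View pics/wrist2.png

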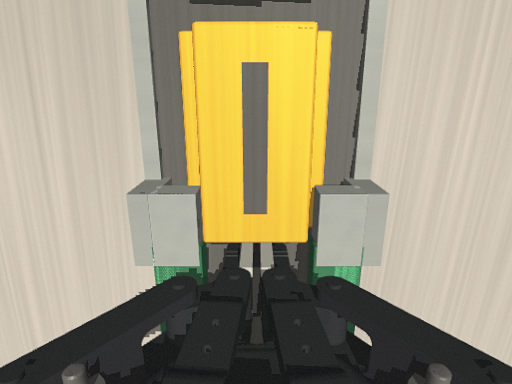

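The dog is partly in the gap, with the head's lips ending at about row 185. The buffer is just above the picture. I'll creep up to it.

>>> drive_tool:
  steps: [0,-0.004,0,0,0,0,1,0,-0.004,0,0,0,0,1,0,-0.004,0,0,0,0,1,0,-0.002,0,0,0,0,1,0,-0.002,0,0,0,0,1,0,0,0,0,0,0,1]

```text
clock: 6.67
eef_pos: [0.5358, -0.0087, 0.0918]
tool_rot: [1.0, 0.02, -0.0, -0.0]
ft_force: [0.1, -0.3, 0.1]
grip_width: 0.0002
```

>>> drive_tool:
  steps: [0,-0.001,0,0,0,0,1,0,-0.001,0,0,0,0,1]

```text
clock: 6.83
eef_pos: [0.5358, -0.0073, 0.0918]
tool_rot: [1.0, 0.02, -0.0, -0.0]
ft_force: [-0.4, -2.0, 0.3]
grip_width: 0.0005
```

>>> drive_tool:
  steps: [0,-0.001,0,0,0,0,1,0,-0.001,0,0,0,0,1]

```text
clock: 7.0
eef_pos: [0.5357, -0.0052, 0.0918]
tool_rot: [1.0, 0.02, -0.0, -0.0]
ft_force: [0.1, -1.8, -0.6]
grip_width: 0.0003
```

>>> drive_tool:
  steps: [0,-0.001,0,0,0,0,1,0,-0.001,0,0,0,0,1]

```text
clock: 7.17
eef_pos: [0.5356, -0.0032, 0.0918]
tool_rot: [1.0, 0.02, -0.0, -0.0]
ft_force: [0.3, -1.1, -0.2]
grip_width: 0.0002
```

>>> drive_tool:
  steps: [0,-0.001,0,0,0,0,1,0,-0.001,0,0,0,0,1]

```text
clock: 7.33
eef_pos: [0.5355, -0.0011, 0.0918]
tool_rot: [1.0, 0.02, -0.0, -0.0]
ft_force: [0.5, -1.0, -0.6]
grip_width: -0.0
```

```bash
python3 snap.py 3 top wrist; python3 - <<'E'
import cv2
p=cv2.imread('pics/top3.png'); cv2.imwrite('pics/top3z.png',cv2.resize(p[190:260,175:350],None,fx=4.5,fy=4.5,interpolation=cv2.INTER_CUBIC))
E
```

```text
7.3333 [ 0.53551491 -0.00109776  0.09176361] [ 9.99798366e-01  2.00791580e-02 -1.93178747e-04 -1.33207996e-04] [-2.16105509e-03  4.96041874e-01 -2.18667906e-01  8.56478734e-01
  2.57757607e-04  1.52847421e+00] [ 0.52957969 -0.99659725 -0.58808935]
```

View pics/top3z.png

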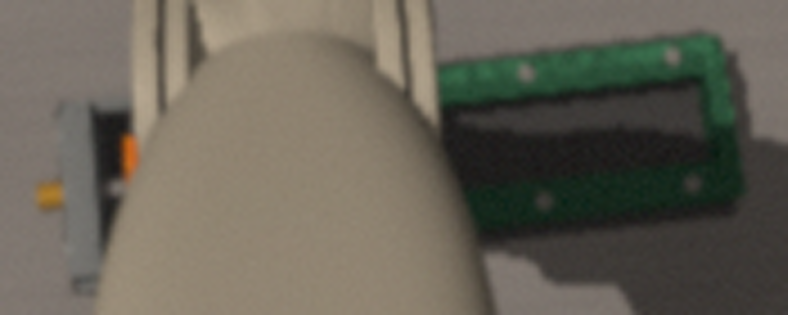

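View pics/wrist3.png

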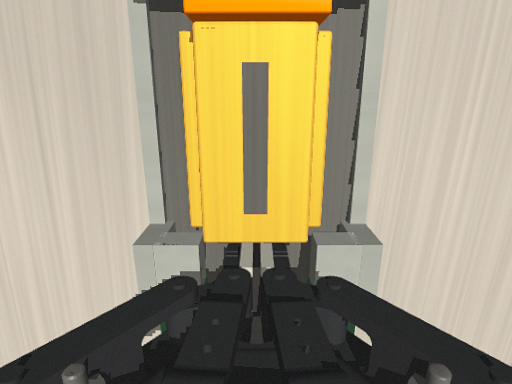

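The dog's front edge (row 22) is nearly touching the orange buffer (row 20). I'll keep creeping until the force jumps.

>>> drive_tool:
  steps: [0,-0.001,0,0,0,0,1,0,0,0,0,0,0,1]

```text
clock: 7.6
eef_pos: [0.5356, -0.0001, 0.0919]
tool_rot: [1.0, 0.02, -0.0, -0.0]
ft_force: [0.7, -0.5, 0.0]
grip_width: 0.0001
```

>>> drive_tool:
  steps: [0,-0.001,0,0,0,0,1,0,0,0,0,0,0,1]

```text
clock: 7.77
eef_pos: [0.5356, 0.0008, 0.0919]
tool_rot: [1.0, 0.02, -0.0, -0.0]
ft_force: [0.8, -0.6, -0.3]
grip_width: -0.0
```

>>> drive_tool:
  steps: [0,-0.001,0,0,0,0,1,0,0,0,0,0,0,1]

```text
clock: 7.93
eef_pos: [0.5355, 0.0018, 0.0919]
tool_rot: [1.0, 0.02, -0.0, -0.0]
ft_force: [-1.2, -0.7, -0.6]
grip_width: 0.0002
```

>>> drive_tool:
  steps: [0,-0.001,0,0,0,0,1]

```text
clock: 8.02
eef_pos: [0.5356, 0.0021, 0.0919]
tool_rot: [1.0, 0.02, 0.0, 0.001]
ft_force: [0.8, -6.0, -1.0]
grip_width: 0.0001
```

>>> drive_tool:
  steps: [0,-0.001,0,0,0,0,1]

```text
clock: 8.1
eef_pos: [0.5356, 0.0023, 0.092]
tool_rot: [1.0, 0.02, 0.0, 0.002]
ft_force: [0.6, -9.0, 0.2]
grip_width: -0.0002
```

```bash
python3 snap.py 4 wrist
```

```text
8.1 [0.53555016 0.00228384 0.09195929] [9.99807298e-01 1.95235252e-02 6.15023243e-05 2.04823783e-03] [ 0.00602974  0.49554485 -0.21890858  0.85616461 -0.00409445  1.53777609] [ 0.61041744 -9.01893135  0.22478423]
```

View pics/wrist4.png

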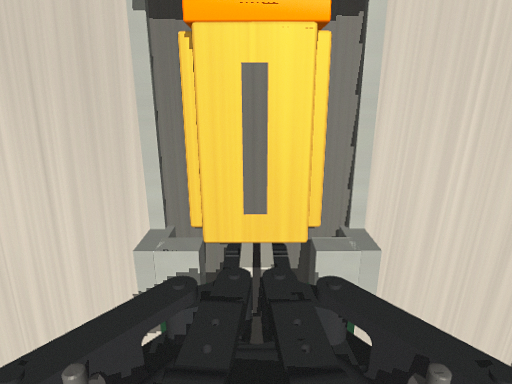

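>>> drive_tool:
  steps: [0,0.001,0,0,0,0,1,0,0.002,-0.0,0,0,0,1,0,0.001,-0.008,0,0,0,1,0,0,-0.015,0,0,0,1,0,0,-0.015,0,0,0,1,0,0,-0.015,0,0,0,-1,0,0,-0.01,0,0,0,-1,0,0,0,0,0,0,-1]

```text
clock: 8.82
eef_pos: [0.5373, 0.0, 0.1579]
tool_rot: [1.0, 0.02, 0.003, -0.0]
ft_force: [0.2, -0.5, 0.7]
grip_width: 0.0354
```

```bash
python3 -c "
from workcell import bot
print(bot.tip_reach)"; python3 snap.py 5 wrist; python3 - <<'E'
from h import *
p,d,m=load('pics/wrist5.npz')
k=mask(p,(18,120,90),(35,255,255)); k=cv2.morphologyEx(k,cv2.MORPH_CLOSE,np.ones((25,25)))
r,l,c,P=rect(k,m,.037); print(r,np.round(cv2.boxPoints(r),1).tolist())
E
```

```text
0.0726
8.8167 [5.37298733e-01 5.11875366e-06 1.57881565e-01] [ 9.99791520e-01  2.02339190e-02  2.72608336e-03 -2.70488382e-04] [-2.70947345e-04  4.17145677e-01 -1.44028560e-01  1.00418215e+00
  6.52656680e-04  1.53005640e+00] [ 0.16860353 -0.46619389  0.7397548 ]
((532.09619140625, 60.479923248291016), (58.54167175292969, 94.84708404541016), 2.39692759513855) [[500.8999938964844, 106.5999984741211], [504.79998779296875, 11.899999618530273], [563.2999877929688, 14.300000190734863], [559.4000244140625, 109.0999984741211]]
```

View pics/wrist5.png

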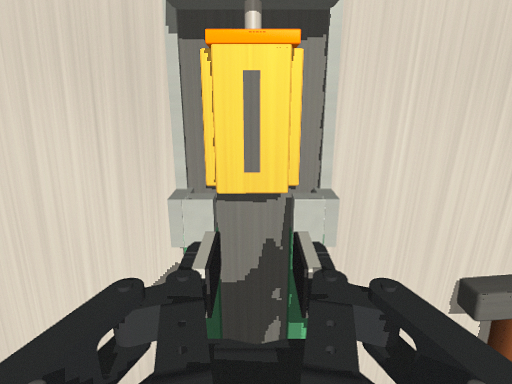

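The dog sits against the buffer with its rear edge at row 192. That is about level with the end of the head's lips, seen in perspective.

```bash
python3 - <<'E'
from h import *
p,d,m=load('pics/wrist5.npz')
P=onplane([[211,44],[292,44],[217,192],[289,192],[243.5,70],[260.5,70],[244,172],[260,172]],m,.037); print(np.round(P*1000,1)); print(P[:4].mean(0),P[4:].mean(0))
E
```

```text
[[508.1  99.3  37. ]
 [553.2 101.1  37. ]
 [511.9  13.   37. ]
 [557.5  14.7  37. ]
 [526.6  86.3  37. ]
 [536.3  86.7  37. ]
 [528.6  26.6  37. ]
 [538.6  27.   37. ]]
[0.53268581 0.05703583 0.037     ] [0.53251374 0.05668211 0.037     ]
```

>>> drive_tool:
  steps: [0,-0.015,0,0,0,0,-1,0,-0.015,0,0,0,0,-1,0,-0.015,0,0,0,0,-1,0,-0.012,0,0,0,0,-1,0,0,0,0,0,0,-1,0,0,0,0,0,0,-1,0,0,0,0,0,0,-1]

```text
clock: 9.45
eef_pos: [0.5331, 0.0563, 0.1545]
tool_rot: [1.0, 0.02, -0.0, 0.0]
ft_force: [-0.2, 0.2, 0.3]
grip_width: 0.0853
```

>>> drive_tool:
  steps: [0,-0.0,0.012,0,0,0,-1,0,-0.0,0.012,0,0,0,-1,0,-0.0,0.012,0,0,0,-1,0,-0.0,0.012,0,0,0,-1,0,0,0.009,0,0,0,-1,0,0,0.004,0,0,0,-1,0,0,0,0,0,0,-1]

```text
clock: 10.03
eef_pos: [0.5326, 0.0561, 0.0928]
tool_rot: [1.0, 0.02, -0.001, 0.0]
ft_force: [-0.7, -0.6, 0.5]
grip_width: 0.0852
```

```bash
python3 snap.py 6 wrist
```

```text
10.0333 [0.53263817 0.05605746 0.09282127] [ 9.99806603e-01  1.96317622e-02 -1.14996161e-03  1.67401002e-04] [ 1.04918258e-01  4.95768014e-01 -2.15647374e-01  8.61701022e-01
 -1.37673285e-04  1.63644867e+00] [-0.72999569 -0.60837894  0.48567368]
```

View pics/wrist6.png

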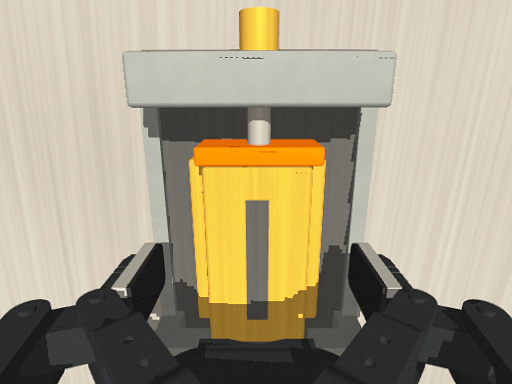

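Centred on the dog. I'll close the fingers.

>>> drive_tool:
  steps: [0,0,0,0,0,0,1,0,0,0,0,0,0,1,0,0,0,0,0,0,1,0,0,0,0,0,0,1,0,0,0,0,0,0,1,0,0,0,0,0,0,1]

```text
clock: 10.58
eef_pos: [0.534, 0.0567, 0.0949]
tool_rot: [1.0, 0.02, 0.001, -0.0]
ft_force: [-0.0, -0.8, 5.0]
grip_width: 0.0445
```

>>> drive_tool:
  steps: [0,0,-0.002,0,0,0,1,0,0,-0.003,0,0,0,1,0,0,0,0,0,0,1]

```text
clock: 10.83
eef_pos: [0.5331, 0.0567, 0.0989]
tool_rot: [1.0, 0.02, -0.0, -0.0]
ft_force: [-0.1, 0.0, -2.1]
grip_width: 0.0445
```

>>> drive_tool:
  steps: [0,0,-0.006,0,0,0,1,0,0,-0.008,0,0,0,1,0,0,-0.008,0,0,0,1,0,0,-0.008,0,0,0,1,0,0,-0.01,0,0,0,1,0,0,-0.01,0,0,0,1,0,0,-0.01,0,0,0,1,0,0,0,0,0,0,1]

```text
clock: 11.5
eef_pos: [0.5349, 0.0568, 0.1619]
tool_rot: [1.0, 0.02, 0.002, -0.0]
ft_force: [0.3, 1.2, -2.0]
grip_width: 0.0446
```

```bash
python3 snap.py 7 wrist scene
```

```text
11.5 [0.53488993 0.05679655 0.1618673 ] [ 9.99796192e-01  2.00346691e-02  2.47728236e-03 -2.22749763e-04] [ 1.05778829e-01  4.14312985e-01 -1.36695559e-01  1.01481326e+00
  1.95651476e-05  1.63650306e+00] [ 0.34524657  1.19137961 -1.99693806]
```

View pics/wrist7.png

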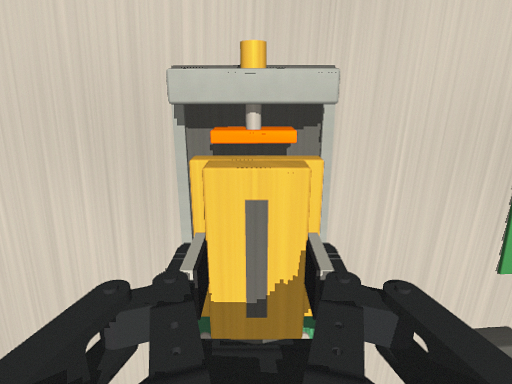

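View pics/scene7.png

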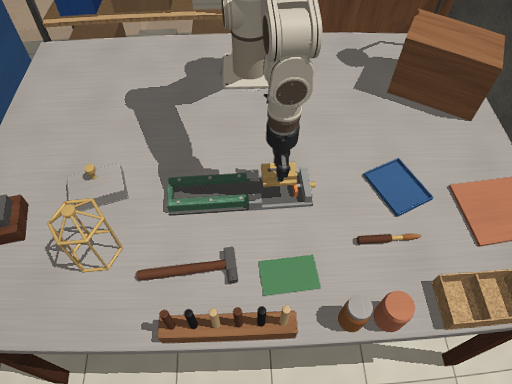

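```bash
cat > tilt.py <<'E'
import sys
from h import *
p,d,m=load(sys.argv[1]); x0,y0,x1,y1=map(int,sys.argv[2:])
R=cv2.Rodrigues(m['rvec'])[0]; c=-R.T@m['tvec']
ys,xs=np.mgrid[y0:y1,x0:x1]; uv=np.c_[xs.ravel(),ys.ravel()]; z=d[ys.ravel(),xs.ravel()]
g=z>0; uv,z=uv[g],z[g]
n=cv2.undistortPoints(uv.astype(float).reshape(-1,1,2),m['mtx'],m['D']).reshape(-1,2)
W=(np.c_[n,np.ones(len(n))]*z[:,None])@R+c
A=np.c_[W[:,:2],np.ones(len(W))]; s=np.linalg.lstsq(A,W[:,2],rcond=None)[0]
print('slopes x,y deg',np.degrees(np.arctan(s[:2])),'mean',W.mean(0),'res',np.std(A@s-W[:,2]))
E
python3 tilt.py pics/wrist7.npz 212 175 242 330; python3 tilt.py pics/wrist7.npz 212 175 300 195;python3 tilt.py pics/wrist5.npz 220 55 240 180
```

```text
slopes x,y deg [ 0.40186822 -0.04375288] mean [0.52097956 0.06029669 0.10383479] res 0.0005621445873775567
slopes x,y deg [0.3206012  1.30309215] mean [0.53285249 0.09355121 0.10387692] res 0.0005884744485498988
slopes x,y deg [0.10920506 0.09249012] mean [0.51907114 0.0591526  0.03701822] res 0.0006500701579791926
```

The dog is level and hangs with its underside 87 mm below the TCP, so the placing height is TCP z of about 0.091. I'll carry it to the tray.

>>> drive_tool:
  steps: [0,-0.008,0,0,0,0,1,0.001,-0.014,0,0,0,0,1,0.001,-0.02,0,0,0,0,1,0.001,-0.022,0,0,0,0,1,0.001,-0.022,0,0,0,0,1,0.001,-0.022,0,0,0,0,1,0.001,-0.022,0,0,0,0,1,0.001,-0.022,0,0,0,0,1]

```text
clock: 12.27
eef_pos: [0.5334, 0.2103, 0.1579]
tool_rot: [1.0, 0.02, -0.001, 0.0]
ft_force: [0.2, -0.5, -2.9]
grip_width: 0.0445
```

>>> drive_tool:
  steps: [0.001,-0.022,0,0,0,0,1,0.001,-0.022,0,0,0,0,1,0.001,-0.022,0,0,0,0,1,0.001,-0.022,0,0,0,0,1,0,-0.022,0,0,0,0,1,0,-0.022,0,0,0,0,1,0,-0.02,0,0,0,0,1,0,-0.012,0,0,0,0,1]

```text
clock: 12.93
eef_pos: [0.5305, 0.3753, 0.1576]
tool_rot: [1.0, 0.021, -0.001, 0.0]
ft_force: [0.5, 0.9, -3.8]
grip_width: 0.0446
```

>>> drive_tool:
  steps: [0,-0.006,0,0,0,5,1,0,0,0,0,0,5,1,0,0,0,0,0,5,1,0,0,0,0,0,5,1,0,0,0,0,0,5,1,0,0,0,0,0,5,1,0,0,0,0,0,5,1,0,0,0,0,0,0,1]

```text
clock: 13.6
eef_pos: [0.5309, 0.3786, 0.1579]
tool_rot: [0.959, -0.282, -0.001, 0.001]
ft_force: [-0.4, 0.4, -2.4]
grip_width: 0.0443
```

```bash
python3 snap.py 8 wrist scene
```

```text
13.6 [0.53091678 0.37859385 0.15794288] [ 9.59337345e-01 -2.82260353e-01 -5.71437463e-04  7.90057863e-04] [ 6.19487189e-01  6.30205783e-01  2.19324254e-01  1.16186343e+00
 -7.59882313e-05  2.76258278e+00] [-0.35874124  0.36353076 -2.4041364 ]
```

View pics/wrist8.png

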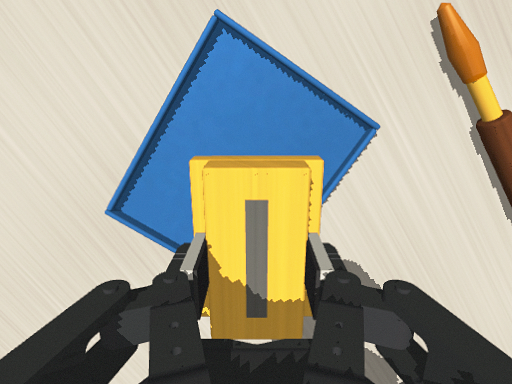

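View pics/scene8.png

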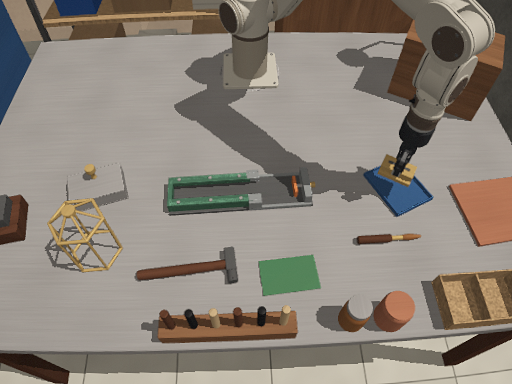

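```bash
python3 - <<'E'
from h import *
p,d,m=load('pics/wrist8.npz')
P=onplane([[378,127],[108,212],[218,12]],m,.014); print(np.round(P*1000,1)); print(P[:2].mean(0), np.linalg.norm(P[0]-P[2]),np.linalg.norm(P[1]-P[2]))
E
python3 tilt.py pics/wrist8.npz 212 175 242 330
```

```text
[[627.2 378.2  14. ]
 [434.5 429.7  14. ]
 [576.4 493.3  14. ]]
[0.53081609 0.40390697 0.014     ] 0.12580283503709833 0.15550893279665762
slopes x,y deg [-0.0780907  -0.16317601] mean [0.52112336 0.38914553 0.0999825 ] res 0.0005609732503175836
```

>>> drive_tool:
  steps: [-0.004,-0.006,0.005,0,0,0,1,-0.005,-0.006,0.008,0,0,0,1,-0.004,-0.006,0.01,0,0,0,1,0,0,0.01,0,0,0,1,0,0,0,0,0,0,1,0,0,0,0,0,0,1]

```text
clock: 14.2
eef_pos: [0.5291, 0.4005, 0.1238]
tool_rot: [0.96, -0.281, -0.001, 0.002]
ft_force: [0.3, -0.5, -2.2]
grip_width: 0.0445
```

>>> drive_tool:
  steps: [0,-0.001,0.007,0,0,0,1,0,0,0.008,0,0,0,1,0,0,0.007,0,0,0,1,0,0,0.004,0,0,0,1,0,0,0.003,0,0,0,1,0,0,0,0,0,0,1,0,0,0,0,0,0,1]

```text
clock: 14.78
eef_pos: [0.5307, 0.4017, 0.0967]
tool_rot: [0.96, -0.282, -0.0, 0.0]
ft_force: [-0.8, 0.4, -1.4]
grip_width: 0.0443
```

>>> drive_tool:
  steps: [0,0,0.001,0,0,0,1,0,0,0,0,0,0,1]

```text
clock: 14.95
eef_pos: [0.531, 0.402, 0.0963]
tool_rot: [0.96, -0.282, 0.0, -0.0]
ft_force: [0.0, 0.6, -2.8]
grip_width: 0.0447
```

>>> drive_tool:
  steps: [0,0,0.001,0,0,0,1,0,0,0,0,0,0,1]

```text
clock: 15.12
eef_pos: [0.5308, 0.4019, 0.095]
tool_rot: [0.96, -0.282, 0.0, -0.0]
ft_force: [0.2, 0.5, -2.1]
grip_width: 0.0445
```

>>> drive_tool:
  steps: [0,0,0.001,0,0,0,1,0,0,0.001,0,0,0,1,0,0,0,0,0,0,1]

```text
clock: 15.37
eef_pos: [0.5306, 0.4018, 0.0926]
tool_rot: [0.96, -0.282, -0.0, 0.0]
ft_force: [-0.6, 0.5, -2.1]
grip_width: 0.0444
```

>>> drive_tool:
  steps: [0,0,0.001,0,0,0,1,0,0,0,0,0,0,1]

```text
clock: 15.53
eef_pos: [0.5307, 0.4018, 0.0917]
tool_rot: [0.96, -0.282, -0.0, 0.0]
ft_force: [-0.4, -0.1, -1.8]
grip_width: 0.0444
```

>>> drive_tool:
  steps: [0,0,0.001,0,0,0,1,0,0,0,0,0,0,1]

```text
clock: 15.7
eef_pos: [0.5308, 0.4019, 0.091]
tool_rot: [0.96, -0.282, 0.0, -0.0]
ft_force: [0.5, -0.3, -1.9]
grip_width: 0.0442
```

>>> drive_tool:
  steps: [0,0,0.001,0,0,0,1,0,0,0,0,0,0,1]

```text
clock: 15.87
eef_pos: [0.5308, 0.4019, 0.091]
tool_rot: [0.96, -0.282, 0.0, -0.0]
ft_force: [-1.9, -1.2, 4.0]
grip_width: 0.0447
```

>>> drive_tool:
  steps: [0,0,0.001,0,0,0,1,0,0,0,0,0,0,1]

```text
clock: 16.03
eef_pos: [0.5308, 0.4019, 0.091]
tool_rot: [0.96, -0.282, 0.0, -0.0]
ft_force: [-3.3, -3.4, 7.4]
grip_width: 0.0443
```

Contact with the tray floor at TCP z of 0.091, as predicted. I'll release.

>>> drive_tool:
  steps: [0,0,-0.001,0,0,0,1,0,0,0,0,0,0,-1,0,0,0,0,0,0,-1,0,0,0,0,0,0,-1,0,0,0,0,0,0,-1,0,0,0,0,0,0,-1,0,0,0,0,0,0,-1]

```text
clock: 16.62
eef_pos: [0.5308, 0.4019, 0.0897]
tool_rot: [0.96, -0.282, -0.0, 0.0]
ft_force: [-0.4, 0.4, 0.6]
grip_width: 0.0852
```

>>> drive_tool:
  steps: [0,0,-0.01,0,0,0,-1,0,0,-0.02,0,0,0,-1,0,0,-0.025,0,0,0,-1,0,0,-0.025,0,0,0,-1,0,0,-0.025,0,0,0,-1,0,0,-0.01,0,0,0,-1,0,0,0,0,0,0,-1,0,0,0,0,0,0,-1]

```text
clock: 17.28
eef_pos: [0.5309, 0.402, 0.2052]
tool_rot: [0.96, -0.282, 0.0, -0.0]
ft_force: [0.0, -0.5, -1.4]
grip_width: 0.0855
```

```bash
python3 snap.py 9 wrist scene
```

```text
17.2833 [0.5308585  0.40195289 0.20521935] [ 9.59558237e-01 -2.81509599e-01  3.26895561e-04 -4.78393249e-04] [6.48062203e-01 6.23384352e-01 3.34870684e-01 1.28112466e+00
 4.39367174e-05 2.78959259e+00] [ 0.02053096 -0.5387612  -1.36783251]
```

View pics/wrist9.png

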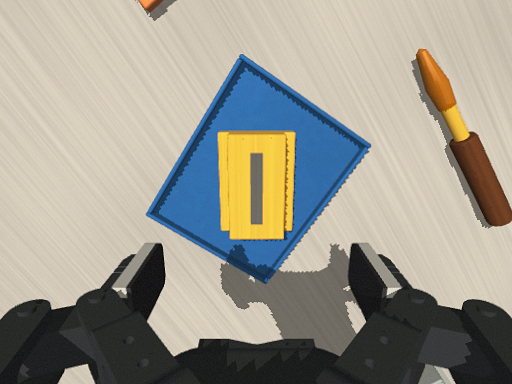

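View pics/scene9.png

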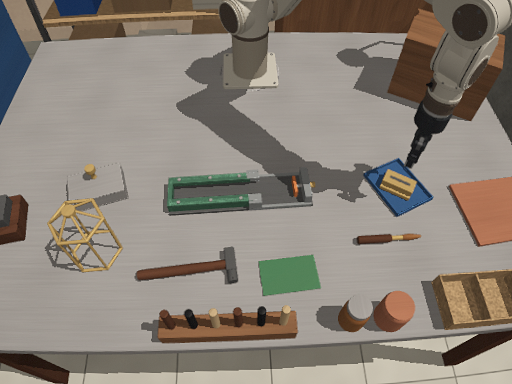

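The dog lies in the tray around (257,185). All four tray corners are visible. One check of its height, tilt and centring before handing in.

```bash
python3 tilt.py pics/wrist9.npz 234 140 248 232; python3 - <<'E'
from h import *
p,d,m=load('pics/wrist9.npz')
T=onplane([[242,57],[369,147],[266,281],[149,214]],m,.014); D=onplane([[257,153],[257,224]],m,.033).mean(0); c=T.mean(0)
ex=T[0]-T[3]; ex[2]=0; ex/=np.linalg.norm(ex); v=D-c
print('tray',c,'dog',D,'along',v@ex,'across',ex[0]*v[1]-ex[1]*v[0])
a,_,ma=load('pics/scene0.npz'); b,_,_=load('pics/scene9.npz')
k=cv2.absdiff(a,b).max(2)
for n,(x0,y0,x1,y1) in dict(lantern=(45,195,125,275),hammer=(135,245,240,285),panel=(257,253,322,296),burn=(355,230,422,247),buf=(287,170,303,200)).items(): print(n,(k[y0:y1,x0:x1]>40).mean())
E
```

```text
slopes x,y deg [ 0.3158579  -0.23969669] mean [0.52125458 0.41115431 0.0329649 ] res 0.0006586682243615624
tray [0.53067604 0.40389766 0.014     ] dog [0.53075273 0.40150455 0.033     ] along -0.0009112749816977257 across -0.002214145414455879
lantern 0.0
hammer 0.0
panel 0.0
burn 0.0
buf 0.17916666666666667
```

```bash
python3 - <<'E'
from h import *
p,d,m=load('pics/scene9.npz')
r=rect(mask(p,(3,150,100),(14,255,255),(288,170,302,202)),m,.034);print(r[0],r[2])
from workcell import job_done
print(job_done())
E
```

```text
((540.0313110351562, 104.47261047363281), (10.390883445739746, 67.15846252441406), 89.7974624633789) (np.float64(294.6363636363636), np.float64(185.9848484848485))
the job is handed in; nothing more can be done
None
```

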